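# Load the edge burnisher's spindle, largest wheel first

## Robot

A 6-joint arm with a two-finger parallel gripper is mounted at the origin on the work surface. World frame = base frame: x ahead of the robot, y to its left, z up, the work surface at z = 0. Lengths are in m, angles in degrees, forces in N, time in s.
With the tool pointing down it reaches from about 0.25 to 0.725 m from the base axis. Payload 9.7 kg.
Tool frame: the origin (TCP) lies between the finger pads; the fingertips stand 11 mm ahead of it and the grasp point (between the pads) lies 8 mm behind it; z points along the fingers, y is the line along which they close (so a half turn about z gives the same grasp; the last joint's range is limited). The gripper opens to 85 mm and grips with 20 to 120 N. Pads are 22 mm wide; open, the fingers measure 114 mm over their backs; the gripper's body (76 mm by 85 mm) begins 54 mm behind the grasp point. The pads swing forward as they close: fully open they stand 13 mm farther back than shut.
Start: joints at [67.265, 4.979, 10.078, 95.1, 0, 90], TCP at [0.213, 0.507, 0.242] pointing down, gripper open.
Joint ranges: [-179.16, 179.16], [-48.56, 103.87], [-65.8, 70.77], [-126.05, 130.52], [-82.76, 87.17], [-180, 180]. Speed limits (degrees/s): [127.2, 127.2, 147.25, 180, 180, 180].

## Interface

Orientations are given as [roll, pitch, yaw] about the fixed x, y, z axes, in that order (R = Rz(yaw) Ry(pitch) Rx(roll)).
In Python, from workcell import monitor, cams, ticket gives the robot as it stands.
- The arm moves only by the tool carry_out, never from a script. Its argument "plan" is a list of rows, each an object with "travel": the shift along the world's x, y, z as a fraction of full scale, a list of three; "angular": the turn, a rotation vector about the world's x, y, z as a fraction of full scale, a list of three; "grip": the gripper's target within -1 to 1 (fully open at 1, half-way at 0, shut at -1). In form: [{"travel": [x, y, z], "angular": [ax, ay, az], "grip": grip}, ...]. A call has 1 to 8 rows; each row is the pose to reach, as a shift and turn from the pose commanded when the call began; what a row does not reach only later rows make up. Full scale, the value 1, is 300 mm for a shift and 0.5 rad for a turn. A row lasts 1/12 s, in which the tool goes at most 41.7 mm and 7.16 degrees, less where a joint would pass 70% of its speed; a pose out of reach is approached as far as the arm can. A call with a number of a shift or a turn outside -1 to 1 is refused whole. A call with a gripper value outside its range is refused whole. The fingers move at their own pace and stop on an object; "grip_force" is the grip in N (left out, the last holds). Time passes only in rows, so rows that repeat a pose let the fingers close. It gives the time, the measured TCP pose, the force, the opening and the grip force at its end, in the units of the state.
- monitor.get_obs(): the state, without advancing time (a new reading comes with each control period).
- cams.camera(name): name is "side" or "top"; returns a dict with "frame" (384x512x3 uint8, red, green, blue), "mtx" (3x3 intrinsics, pixels), "view" (4x4, takes a point from world to camera coordinates). Camera axes: x right, y up, looking along -z (the intrinsics and any distortion apply to the point x, -y, -z); pixel columns grow to the right and rows downward; lengths in m; the calibration is good to about 2 mm. A picture is of the moment at which its call begins. There is no depth.
- ticket.job_done(): hands the job in; it is judged then, once.
The state is a dict: "time": time; "q": joint angles; "qd": joint speeds; "joint_efforts": joint torques, N m; "ee_pos": TCP position; "tcp_rot": TCP orientation; "wrist_force": force on the tool from outside, world axes, zero at the start; "torque": the same for the moment, N m; "opening": finger opening in m; "grasp_force": force on a finger pad.
Only numpy, scipy, OpenCV 4.12 (cv2) and the standard library are available. Lean on these libraries where they do the work, as an engineer would, in place of code of your own. Each camera call takes 0.05 s, during which the arm holds its last target. There are 200 camera calls.

## Task

Fit the three wooden burnishing wheels onto the upright spindle of the edge burnisher: the largest at the bottom on the flange, the middle one on it, the smallest on top, each sitting flat on what is beneath it. Lower each wheel down the spindle until it sits rather than letting it drop, then let go of it. Leave everything else on the bench where it is; I will screw the clamp knob in afterwards.

Things in the scene. Friction and masses are not known exactly. Their poses are not given: they have to be found in the camera images.
- wheel_large_center (a point): Centre, half-way up, of the large burnishing wheel: a loose reddish-brown wooden disc with one groove round its rim and a brass-bushed hole right through, lying flat on the dark teal cutting mat. 60 mm diameter, 14 mm thick, hole 15 mm, about 55 g; z is the wheel's axis, its underside 7 mm below this point. Grip it across its diameter.
- wheel_middle_center (a point): Centre, half-way up, of the middle burnishing wheel: like the large one but 48 mm diameter, 14 mm thick, hole 15 mm, about 35 g. The three wheels lie in any order.
- wheel_small_center (a point): Centre, half-way up, of the small burnishing wheel: like the large one but 36 mm diameter, 14 mm thick, hole 15 mm, about 20 g.
- burnisher: The edge burnisher, fixed: pale grey-green steel case 230 mm (x) by 170 mm (y), flat deck 84 mm above the bench; origin under the centre of the case, on the bench. Speed dial, switch and red stop button, up to 17 mm high, lie on the deck at its -x end, over 90 mm from the spindle, which stands at x = +35 mm.
- spindle_seat (a point): Point on the spindle's axis at the top face of the flange, where the lowest wheel's underside rests; z up along the spindle. The steel flange is 38 mm across; its face is 105 mm above the bench and 21 mm above the deck, over a round boss 52 mm and a bolted plate 68 mm across.
- spindle_tip (a point): Centre of the spindle's end, 52 mm above spindle_seat. The spindle is a fixed steel post, 12 mm in diameter, that does not turn; its top 8.5 mm taper to 5 mm. Three seated wheels fill its lowest 42 mm.
- mat: The cutting mat the wheels lie on: dark teal, 300 x 450 mm, 3 mm thick, fixed; origin at the centre of its underside on the bench.
- clamp_knob: Bystander: knurled dark steel clamp knob, 30 mm across and 32 mm high with its stud upward; origin at the centre of its underside. Leave it.
- sanding_drum: Bystander: rust-coloured sanding drum with black ends, 44 mm across and 40 mm high; origin at the centre of its underside. Leave it.
- thread_spool: Bystander: tan thread spool, 52 mm across and 72 mm high, standing; origin at the centre of its underside. Leave it.
- dye_jar: Bystander: dark blue jar with a black lid, 56 mm across and 62 mm high; origin at the centre of its underside. Leave it.
- paint_jar: Bystander: dark red jar with a white lid, 52 mm across and 58 mm high; origin at the centre of its underside. Leave it.
- mallet: Bystander: mallet with a wooden handle and a white plastic head, 240 mm long, lying flat; its x axis runs from handle to head. Leave it.
- palette: Bystander: white ceramic dish, 140 mm across and 16 mm high; origin at the centre of its underside. Leave it.

How it is judged (in metres and radians):
On the way, in this order (a step that is already met when the one before it is completed fails the run):
1. the large wheel is threaded on the spindle, sits flat on the flange and is let go (horizontal distance between wheel_large_center and spindle_seat below 0.004 m and z of wheel_large_center in the frame of spindle_seat between 0.0045 and 0.0095 m and angle between wheel_large_center's own z axis and vertical below 0.08 rad and linear speed of wheel_large below 0.02 m/s and contact force between the fingers and wheel_large below 0.1 N), for 0.2 s.
2. the middle wheel sits flat on the large one and is let go (horizontal distance between wheel_middle_center and spindle_seat below 0.004 m and z of wheel_middle_center in the frame of spindle_seat between 0.0185 and 0.0235 m and angle between wheel_middle_center's own z axis and vertical below 0.08 rad and linear speed of wheel_middle below 0.02 m/s and contact force between the fingers and wheel_middle below 0.1 N), for 0.2 s.
3. the small wheel sits flat on the middle one and is let go (horizontal distance between wheel_small_center and spindle_seat below 0.004 m and z of wheel_small_center in the frame of spindle_seat between 0.0325 and 0.0375 m and angle between wheel_small_center's own z axis and vertical below 0.08 rad and linear speed of wheel_small below 0.02 m/s and contact force between the fingers and wheel_small below 0.1 N), for 0.2 s.
At the end, for the whole second after the job is handed in: The large wheel sits on the flange, the middle wheel on the large one and the small wheel on the middle one, all threaded on the spindle: centres within 4 mm of its axis and 7, 21 and 35 mm above the flange face (each within 2.5 mm), flat to within 0.08 rad (about 5 degrees), at rest and released (all of step 1 and all of step 2 and all of step 3); the robot touches nothing.
It fails at once if the large wheel drops down the spindle (faster than 0.6 m/s, a free fall of some 18 mm) (linear speed of wheel_large above 0.6 m/s and horizontal distance between wheel_large_center and spindle_seat below 0.012 m and z of wheel_large_center in the frame of spindle_seat below 0.055 m).
It fails at once if the middle wheel drops down the spindle (faster than 0.6 m/s, a free fall of some 18 mm) (linear speed of wheel_middle above 0.6 m/s and horizontal distance between wheel_middle_center and spindle_seat below 0.012 m and z of wheel_middle_center in the frame of spindle_seat below 0.055 m).
It fails at once if the small wheel drops down the spindle (faster than 0.6 m/s, a free fall of some 18 mm) (linear speed of wheel_small above 0.6 m/s and horizontal distance between wheel_small_center and spindle_seat below 0.012 m and z of wheel_small_center in the frame of spindle_seat below 0.055 m).
It fails at once if something else on the bench is shifted by more than 25 mm (distance of any of clamp_knob, sanding_drum, thread_spool, dye_jar, paint_jar, mallet, palette from where it was at the start of the episode above 0.025 m).
It also fails if it takes over 72 s, if anything falls off the work surface, if the arm or the gripper's body presses on something with over 40 N, if the wrist force passes 120 N, or if a joint passes its speed limit or range.

## Working session

There is one attempt and no reset: what is moved stays moved. The work goes in short steps, Python scripts to look and compute and a tool call to move; the robot and the scene stay as the last step left them, time stands still between calls to the robot, and variables do not carry over. Pictures are saved under pics/ and viewed, at most 11 in all, crops included, and the job is handed in when it is done.

Besides the shell and the picture viewer there is one more tool, called after "Call:" as a command line: name --argument value ..., lists and objects as JSON in quotes. carry_out: Moves the arm, as the interface text tells. Its arguments: {"type":"object","properties":{"plan":{"type":"array","items":{"type":"object","properties":{"travel":{"type":"array","items":{"type":"number"}},"angular":{"type":"array","items":{"type":"number"}},"grip":{"type":"number"}}}},"grip_force":{"type":"number"}},"required":["plan"]}

```bash
mkdir -p pics; cat > h.py <<'E'
import numpy as np, cv2
from workcell import monitor, cams, ticket
def get(n):
    c=cams.camera(n); return c['frame'],np.array(c['mtx']),np.array(c['view'])
def ray(K,V,u,v):
    d=np.linalg.inv(K)@[u,v,1.]; d=d*[1,-1,-1]
    R=V[:3,:3]; return -R.T@V[:3,3], R.T@d
def onplane(K,V,u,v,z):
    o,d=ray(K,V,u,v); return o+d*(z-o[2])/d[2]
def proj(K,V,p):
    c=V[:3,:3]@np.array(p,float)+V[:3,3]; x=K@(c*[1,-1,-1]); return x[:2]/x[2]
def save(n,f): cv2.imwrite('pics/'+n,cv2.cvtColor(f,cv2.COLOR_RGB2BGR))
E
python3 - <<'E'
from h import *
for n in('top','side'):
    f,K,V=get(n); save(n+'0.png',f); print(n,K.round(1).tolist(),(-V[:3,:3].T@V[:3,3]).round(3),V[:3,:3].round(3).tolist(), cams.camera(n).keys())
print(monitor.get_obs())
E
```

```text
top [[429.8, 0.0, 258.9], [0.0, 429.8, 192.2], [0.0, 0.0, 1.0]] [ 0.4   -0.027  1.784] [[0.014, -1.0, -0.017], [0.995, 0.012, 0.103], [-0.102, -0.018, 0.995]] dict_keys(['frame', 'mtx', 'view'])
side [[446.9, 0.0, 259.5], [0.0, 446.9, 190.7], [0.0, 0.0, 1.0]] [ 0.428 -1.012  1.164] [[0.994, -0.108, 0.02], [0.063, 0.712, 0.699], [-0.09, -0.694, 0.715]] dict_keys(['frame', 'mtx', 'view'])
{'time': 0.2, 'q': array([6.72645982e+01, 5.00011869e+00, 1.00515300e+01, 9.50987367e+01,
       2.83397209e-04, 9.00008954e+01]), 'qd': array([-0.03679148, -0.15003564,  0.05711376, -0.05729759, -0.01777859,
       -0.03857086]), 'joint_efforts': array([-2.02871838e-04, -5.20149314e+01,  4.64625728e+01,  1.14002632e-02,
        3.82551309e-05,  2.92336404e-05]), 'ee_pos': array([0.21251259, 0.5071508 , 0.24184138]), 'tcp_rot': array([-1.79952675e+02, -2.82657560e-04,  1.57263703e+02]), 'wrist_force': array([ 0.26923099, -0.00308674,  0.06571906]), 'torque': array([-0.0133501 , -0.00523684, -0.02493367]), 'grasp_force': 0.0, 'opening': 0.08567039270827277}
```

View pics/top0.png

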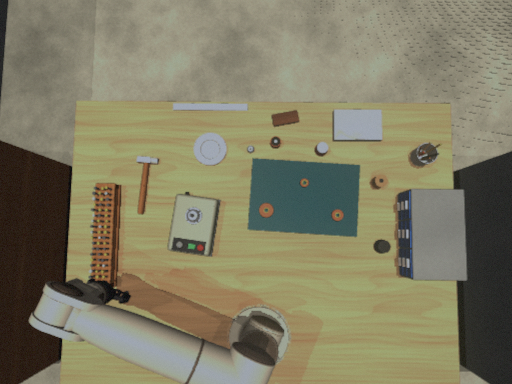

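View pics/side0.png

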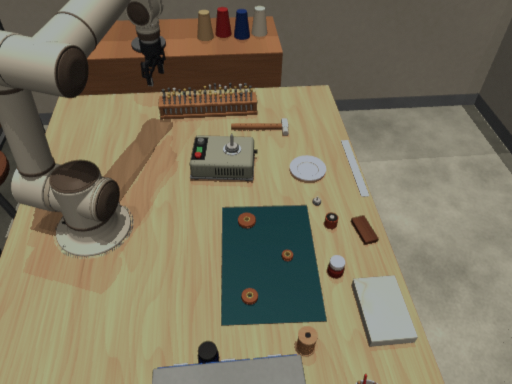

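The top view shows wheels near (266,210), (304,183) and (338,215), with the burnisher spindle near (194,216). The side view shows the wheels at (247,220), (288,255) and (250,296), and the spindle at (232,147). Next I'll measure these by colour.

```bash
cat >> h.py <<'E'
def wheels(n,f,K,V,z=0.017):
    hsv=cv2.cvtColor(f,cv2.COLOR_RGB2HSV)
    # mat polygon region: x,y of wheels masked by box around the mat
    m=((hsv[...,0]<18)|(hsv[...,0]>172))&(hsv[...,1]>110)&(hsv[...,2]>50)
    box={'top':(255,165,352,232),'side':(225,208,315,315)}[n]
    k=np.zeros_like(m); k[box[1]:box[3],box[0]:box[2]]=1
    m=(m&k).astype(np.uint8)
    cs,_=cv2.findContours(m,cv2.RETR_EXTERNAL,cv2.CHAIN_APPROX_NONE); out=[]
    for c in cs:
        if len(c)<10: continue
        e=cv2.fitEllipse(c); out.append((e[0],e[1],cv2.contourArea(c)))
    return out
E
python3 - <<'E'
from h import *
for n in('top','side'):
    f,K,V=get(n)
    for e in wheels(n,f,K,V):
        # side: silhouette centre ~ mid-height
        print(n,np.round(e[0],1),np.round(e[1],1),e[2],onplane(K,V,*e[0],.010 if n=='side' else .017).round(4))
    b={'top':(160,180,230,264),'side':(180,115,265,190)}[n]
    x=f[b[1]:b[3],b[0]:b[2]]; save(n+'b.png',cv2.resize(x,None,fx=7,fy=7,interpolation=cv2.INTER_CUBIC))
    print(b)
E
```

```text
top [337.  214.8] [10.4 10.7] 86.0 [ 0.4924 -0.3171  0.017 ]
top [265.8 209.7] [12.9 13.3] 132.5 [ 0.5097 -0.0249  0.017 ]
top [303.9 182.4] [7.2 7.8] 42.0 [ 0.6248 -0.1811  0.017 ]
(160, 180, 230, 264)
side [249.3 295.7] [15.3 15.6] 185.5 [ 0.4968 -0.318   0.01  ]
side [287.  254.9] [10.2 11. ] 86.5 [ 0.6293 -0.1829  0.01  ]
side [246.4 219.9] [14.4 17.2] 194.0 [ 0.5138 -0.0257  0.01  ]
(180, 115, 265, 190)
```

View pics/topb.png

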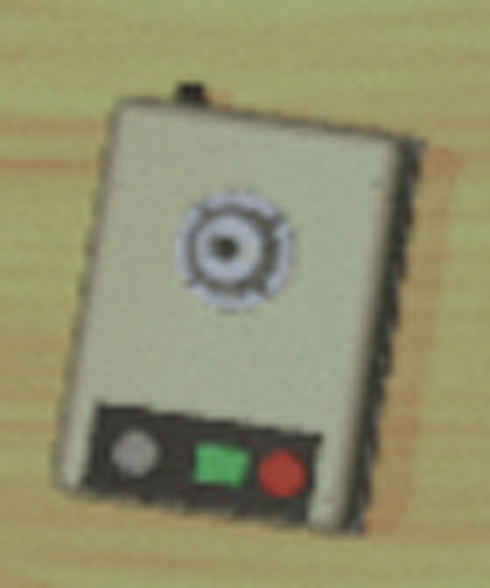

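View pics/sideb.png

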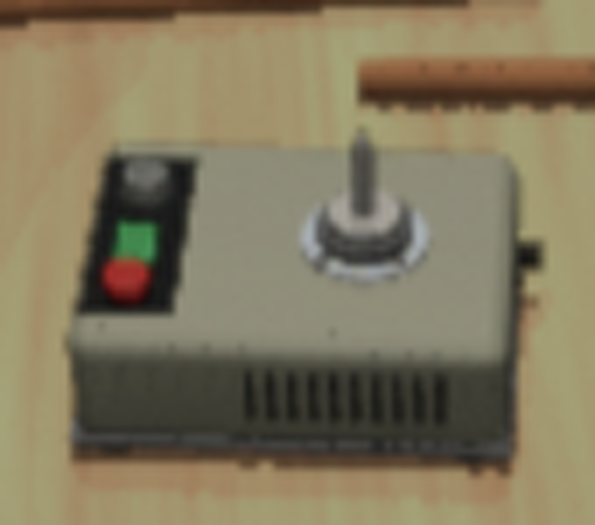

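The top crop shows the plate centred near crop (235,251), the flange near (231,247) and the dark tip near (224,247). In the side crop, the tip is at (362,130) and the flange face is centred near (362,212). Now I'll triangulate these.

```bash
python3 - <<'E'
from h import *
f,K,V=get('top'); t=lambda x,y,b=(160,180):((x+.5)/7-.5+b[0],(y+.5)/7-.5+b[1])
for n,p,z in(('plate',(235,251),.088),('flange',(231,247),.105),('tip',(224,247),.157)): print(n,onplane(K,V,*t(*p),z).round(4))
g,K2,V2=get('side')
for n,p,z in(('plate',(364,238),.088),('flange',(362,212),.105),('tip',(362,130),.157)): print(n,onplane(K2,V2,*t(*p,(180,115)),z).round(4))
# plate/steel: bluish pixels
for (nm,f,K,V,b) in (('top',f,K,V,(180,200,208,230)),('side',g,K2,V2,(218,138,246,160))):
    x=f[b[1]:b[3],b[0]:b[2]].astype(int); m=((x[...,2]-x[...,0])>5).astype(np.uint8)
    pts=cv2.findNonZero(m); h=cv2.convexHull(pts); e=cv2.fitEllipse(h); c=np.add(e[0],b[:2])
    print(nm,e,c,onplane(K,V,*c,.088).round(4))
E
```

```text
plate [0.479  0.2619 0.088 ]
flange [0.4804 0.2613 0.105 ]
tip [0.4779 0.2562 0.157 ]
plate [0.4838 0.2587 0.088 ]
flange [0.4833 0.2597 0.105 ]
tip [0.4848 0.2627 0.157 ]
top ((13.013748168945312, 15.415242195129395), (16.079063415527344, 16.223297119140625), 53.03385543823242) [193.01374817 215.4152422 ] [0.4791 0.2624 0.088 ]
side ((13.561973571777344, 10.683709144592285), (8.843610763549805, 16.54245376586914), 89.93092346191406) [231.56197357 148.68370914] [0.4838 0.258  0.088 ]
```

Call:
carry_out --plan '[{"travel": [0.7, -0.95, -0.3], "angular": [0, 0, 0], "grip": 1}, {"travel": [0.7, -0.95, -0.3], "angular": [0, 0, 0], "grip": 1}, {"travel": [0.7, -0.95, -0.3], "angular": [0, 0, 0], "grip": 1}, {"travel": [0.7, -0.95, -0.3], "angular": [0, 0, 0], "grip": 1}, {"travel": [0.7, -0.95, -0.3], "angular": [0, 0, 0], "grip": 1}, {"travel": [0.7, -0.95, -0.3], "angular": [0, 0, 0], "grip": 1}, {"travel": [0.7, -0.95, -0.3], "angular": [0, 0, 0], "grip": 1}, {"travel": [0.7, -0.95, -0.3], "angular": [0, 0, 0], "grip": 1}]'

```text
time: 1.07
ee_pos: [0.4049, 0.2454, 0.1599]
tcp_rot: [180.0, 0.0, 157.3]
wrist_force: [1.1, 0.5, -0.1]
opening: 0.0853
grasp_force: 0.0
```

Call:
carry_out --plan '[{"travel": [0.3, -0.85, -0.2], "angular": [0, 0, 0], "grip": 1}, {"travel": [0.3, -0.85, -0.2], "angular": [0, 0, 0], "grip": 1}, {"travel": [0.3, -0.85, -0.2], "angular": [0, 0, 0], "grip": 1}, {"travel": [0.3, -0.85, -0.2], "angular": [0, 0, 0], "grip": 1}, {"travel": [0.3, -0.85, -0.2], "angular": [0, 0, 0], "grip": 1}, {"travel": [0.3, -0.85, -0.2], "angular": [0, 0, 0], "grip": 1}, {"travel": [0.3, -0.85, -0.2], "angular": [0, 0, 0], "grip": 1}, {"travel": [0.3, -0.85, -0.2], "angular": [0, 0, 0], "grip": 1}]'

```text
time: 1.73
ee_pos: [0.4946, -0.0118, 0.0987]
tcp_rot: [-179.9, -0.0, 157.0]
wrist_force: [-0.0, 0.5, -0.3]
opening: 0.0856
grasp_force: 0.0
```

```bash
python3 - <<'E'
from h import *
o=monitor.get_obs(); print(o['ee_pos'].round(4),o['tcp_rot'].round(2),o['qd'].round(1),o['q'].round(1))
E
```

```text
[ 0.4946 -0.0118  0.0987] [-1.7992e+02 -5.0000e-02  1.5702e+02] [ 4.1 -1.6 -0.2  2.   1.4  4.9] [ -1.3  -2.9 -13.8  79.2  -0.1  21.6]
```

Call:
carry_out --plan '[{"travel": [0.058, -0.044, 0], "angular": [0, 0, 0], "grip": 0.7}, {"travel": [0.058, -0.044, -0.1], "angular": [0, 0, 0], "grip": 0.7}, {"travel": [0.058, -0.044, -0.2], "angular": [0, 0, 0], "grip": 0.7}, {"travel": [0.058, -0.044, -0.25], "angular": [0, 0, 0], "grip": 0.7}, {"travel": [0.058, -0.044, -0.27], "angular": [0, 0, 0], "grip": 0.7}, {"travel": [0.058, -0.044, -0.27], "angular": [0, 0, 0], "grip": 0.7}]' --grip_force 20

```text
time: 2.23
ee_pos: [0.5106, -0.0207, 0.0179]
tcp_rot: [-180.0, -0.1, 157.3]
wrist_force: [0.2, -0.4, 0.3]
opening: 0.0726
grasp_force: 0.0
```

Call:
carry_out --plan '[{"travel": [0, 0, -0.005], "angular": [0, 0, 0], "grip": 0.7}, {"travel": [0, 0, -0.01], "angular": [0, 0, 0], "grip": 0.7}, {"travel": [0, 0, -0.01], "angular": [0, 0, 0], "grip": 0.7}]'

```text
time: 2.48
ee_pos: [0.5123, -0.0209, 0.0173]
tcp_rot: [180.0, 0.1, 157.3]
wrist_force: [0.2, 0.4, 0.1]
opening: 0.0724
grasp_force: 0.0
```

Call:
carry_out --plan '[{"travel": [0, 0, -0.005], "angular": [0, 0, 0], "grip": 0.7}, {"travel": [0, 0, -0.01], "angular": [0, 0, 0], "grip": 0.7}, {"travel": [0, 0, -0.01], "angular": [0, 0, 0], "grip": 0.7}]'

```text
time: 2.73
ee_pos: [0.5116, -0.021, 0.0132]
tcp_rot: [180.0, 0.0, 157.3]
wrist_force: [-0.2, -0.5, -0.5]
opening: 0.0724
grasp_force: 0.0
```

Call:
carry_out --plan '[{"travel": [0, -0.013, -0.005], "angular": [0, 0, 0], "grip": 0.7}, {"travel": [0, -0.013, -0.01], "angular": [0, 0, 0], "grip": 0.7}, {"travel": [0, -0.013, -0.01], "angular": [0, 0, 0], "grip": 0.7}]'

```text
time: 2.98
ee_pos: [0.5114, -0.0252, 0.0098]
tcp_rot: [-180.0, -0.0, 157.2]
wrist_force: [0.3, -0.6, -0.2]
opening: 0.0728
grasp_force: 0.0
```

```bash
python3 - <<'E'
from h import *
f,K,V=get('side'); x=f[180:240,215:285]; save('s1.png',cv2.resize(x,None,fx=8,fy=8,interpolation=cv2.INTER_CUBIC))
E
```

```text
(no output)
```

View pics/s1.png

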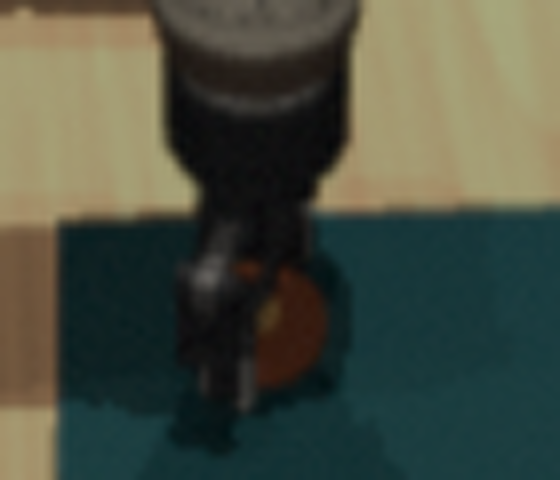

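The side crop shows the fingers straddling the large wheel, with the wheel near crop (270,325) and the near finger at (225,340). I'll close, reopen, turn and close again to centre it.

Call:
carry_out --plan '[{"travel": [0, 0, 0], "angular": [0, 0, 0], "grip": 0.2}, {"travel": [0, 0, 0], "angular": [0, 0, 0], "grip": 0.2}, {"travel": [0, 0, 0], "angular": [0, 0, 0], "grip": 0.2}, {"travel": [0, 0, 0], "angular": [0, 0, 0], "grip": 0.2}, {"travel": [0, 0, 0], "angular": [0, 0, 0], "grip": 0.2}]'

```text
time: 3.45
ee_pos: [0.5117, -0.0249, 0.0105]
tcp_rot: [180.0, 0.0, 157.3]
wrist_force: [-1.2, -0.3, 4.1]
opening: 0.0596
grasp_force: 21.8
```

Call:
carry_out --plan '[{"travel": [0, 0, 0], "angular": [0, 0, 0], "grip": 0.7}, {"travel": [0, 0, 0], "angular": [0, 0, 0], "grip": 0.7}, {"travel": [0, 0, 0], "angular": [0, 0, -0.2], "grip": 0.7}, {"travel": [0, 0, 0], "angular": [0, 0, -0.4], "grip": 0.7}, {"travel": [0, 0, 0], "angular": [0, 0, -0.6], "grip": 0.7}, {"travel": [0, 0, 0], "angular": [0, 0, -0.8], "grip": 0.7}, {"travel": [0, 0, 0], "angular": [0, 0, -1.0], "grip": 0.7}, {"travel": [0, 0, 0], "angular": [0, 0, -1.0], "grip": 0.7}]'

```text
time: 4.12
ee_pos: [0.5115, -0.0249, 0.0099]
tcp_rot: [-180.0, -0.0, 128.4]
wrist_force: [0.5, 0.8, 0.1]
opening: 0.073
grasp_force: 0.0
```

Call:
carry_out --plan '[{"travel": [0, 0, 0.008], "angular": [0, 0, -0.2], "grip": 0.7}, {"travel": [0, 0, 0.008], "angular": [0, 0, -0.4], "grip": 0.7}, {"travel": [0, 0, 0.008], "angular": [0, 0, -0.6], "grip": 0.7}, {"travel": [0, 0, 0.008], "angular": [0, 0, -0.8], "grip": 0.7}, {"travel": [0, 0, 0.008], "angular": [0, 0, -1.0], "grip": 0.7}]'

```text
time: 4.53
ee_pos: [0.5116, -0.0249, 0.0124]
tcp_rot: [-180.0, -0.0, 99.9]
wrist_force: [-0.3, -0.3, -0.1]
opening: 0.0728
grasp_force: 0.0
```

Call:
carry_out --plan '[{"travel": [0, 0, 0], "angular": [0, 0, -0.2], "grip": 0.7}, {"travel": [0, 0, 0], "angular": [0, 0, -0.4], "grip": 0.7}, {"travel": [0, 0, 0], "angular": [0, 0, -0.6], "grip": 0.7}, {"travel": [0, 0, 0], "angular": [0, 0, -0.8], "grip": 0.7}, {"travel": [0, 0, 0], "angular": [0, 0, -1.0], "grip": 0.7}, {"travel": [0, 0, 0], "angular": [0, 0, -1.0], "grip": 0.7}]'

```text
time: 5.03
ee_pos: [0.5116, -0.0249, 0.0124]
tcp_rot: [-180.0, 0.0, 71.3]
wrist_force: [0.5, -1.2, -0.4]
opening: 0.0724
grasp_force: 0.0
```

Call:
carry_out --plan '[{"travel": [0, 0, 0], "angular": [0, 0, 0], "grip": 0.2}, {"travel": [0, 0, 0], "angular": [0, 0, 0], "grip": 0.2}, {"travel": [0, 0, 0], "angular": [0, 0, 0], "grip": 0.2}, {"travel": [0, 0, 0], "angular": [0, 0, 0], "grip": 0.2}, {"travel": [0, 0, 0], "angular": [0, 0, 0], "grip": 0.2}]'

```text
time: 5.45
ee_pos: [0.5116, -0.0249, 0.0128]
tcp_rot: [180.0, -0.0, 71.4]
wrist_force: [-2.0, 0.8, 4.9]
opening: 0.0592
grasp_force: 21.3
```

```bash
python3 - <<'E'
from h import *
o=monitor.get_obs(); print(o['ee_pos'].round(4),o['tcp_rot'].round(2),o['q'].round(1),o['opening'],o['wrist_force'])
E
```

```text
[ 0.5116 -0.0249  0.0128] [ 1.7999e+02 -1.0000e-02  7.1420e+01] [ -2.8   1.9 -18.7  69.4   0.  105.8] 0.05920958622152619 [-2.02157949  0.81027061  4.9470203 ]
```

Call:
carry_out --plan '[{"travel": [0, 0, 0.02], "angular": [0, 0, 0], "grip": 0.2}, {"travel": [0, 0, 0.1], "angular": [0, 0, 0], "grip": 0.2}, {"travel": [0, 0, 0.2], "angular": [0, 0, 0], "grip": 0.2}, {"travel": [0, 0, 0.32], "angular": [0, 0, 0], "grip": 0.2}, {"travel": [0, 0, 0.44], "angular": [0, 0, 0], "grip": 0.2}, {"travel": [0, 0, 0.54], "angular": [0, 0, 0], "grip": 0.2}, {"travel": [0, 0, 0.57], "angular": [0, 0, 0], "grip": 0.2}]' --grip_force 35

```text
time: 6.03
ee_pos: [0.513, -0.025, 0.1887]
tcp_rot: [179.7, -0.1, 71.4]
wrist_force: [2.1, -0.7, 0.9]
opening: 0.0585
grasp_force: 37.9
```

Call:
carry_out --plan '[{"travel": [-0.01, 0.08, 0], "angular": [0, 0, 0], "grip": 0.2}, {"travel": [-0.02, 0.2, 0], "angular": [0, 0, 0], "grip": 0.2}, {"travel": [-0.04, 0.33, 0], "angular": [0, 0, 0], "grip": 0.2}, {"travel": [-0.05, 0.46, 0], "angular": [0, 0, 0], "grip": 0.2}, {"travel": [-0.07, 0.59, 0], "angular": [0, 0, 0], "grip": 0.2}, {"travel": [-0.08, 0.72, 0], "angular": [0, 0, 0], "grip": 0.2}, {"travel": [-0.09, 0.8, 0], "angular": [0, 0, 0], "grip": 0.2}, {"travel": [-0.1, 0.87, 0], "angular": [0, 0, 0], "grip": 0.2}]'

```text
time: 6.7
ee_pos: [0.4808, 0.2382, 0.1827]
tcp_rot: [-180.0, 0.0, 71.5]
wrist_force: [0.5, 0.4, -0.1]
opening: 0.0585
grasp_force: 37.9
```

Call:
carry_out --plan '[{"travel": [0, 0.05, 0], "angular": [0, 0, 0], "grip": 0.2}, {"travel": [0, 0.08, 0], "angular": [0, 0, 0], "grip": 0.2}, {"travel": [0, 0.08, 0], "angular": [0, 0, 0], "grip": 0.2}, {"travel": [0, 0.08, 0], "angular": [0, 0, 0], "grip": 0.2}]'

```text
time: 7.03
ee_pos: [0.4818, 0.2596, 0.1832]
tcp_rot: [-180.0, 0.0, 71.3]
wrist_force: [0.2, -0.3, -1.7]
opening: 0.0585
grasp_force: 37.9
```

```bash
python3 - <<'E'
from h import *
o=monitor.get_obs(); print(o['ee_pos'].round(4),o['tcp_rot'].round(2),o['q'].round(1),o['opening'],o['wrist_force'])
f,K,V=get('top'); g,K2,V2=get('side')
a=cv2.resize(f[190:240,165:225],None,fx=6,fy=6,interpolation=cv2.INTER_CUBIC)
b=cv2.resize(g[110:160,200:260],None,fx=7,fy=7,interpolation=cv2.INTER_CUBIC)
c=np.zeros((350,780,3),np.uint8); c[:300,:360]=a; c[:350,360:780]=b; save('h1.png',c)
E
```

```text
[0.4818 0.2596 0.1832] [-1.7999e+02  4.0000e-02  7.1340e+01] [ 28.3   3.8   2.3  88.5  -0.  137. ] 0.058477768439687855 [ 0.15970713 -0.29106345 -1.72280935]
```

View pics/h1.png

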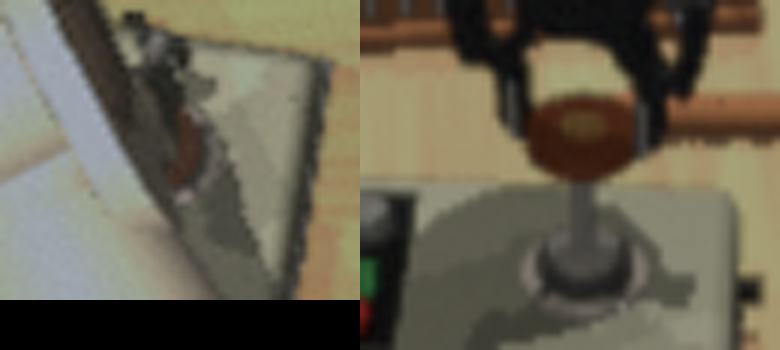

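Top crop: the arm hides most of the wheel. Side crop: the wheel is held flat, hole at (584,124), with the spindle directly below at x≈583. I'll use the held wheel to correct the camera bias.

```bash
python3 - <<'E'
from h import *
g,K,V=get('side'); f,K1,V1=get('top')
t=lambda x,y:(200+(x-359.5)/7-.5,110+(y+.5)/7-.5)
print('hole',onplane(K,V,*t(584,124),.1874).round(4))
hsv=cv2.cvtColor(g,cv2.COLOR_RGB2HSV); m=((hsv[...,0]<14)&(hsv[...,1]>120)).astype(np.uint8); m[:,:221]=0;m[:,246:]=0;m[:120]=0;m[137:]=0
ys,xs=np.nonzero(m); print(xs.min(),xs.max(),ys.min(),ys.max(),xs.mean(),ys.mean())
for v in (128,130,133,134,135): print(v,np.nonzero(m[v])[0])
c=((xs.min()+xs.max())/2,(ys.min()+ys.max())/2); print('wheel',onplane(K,V,*c,.1804).round(4))
print('pred',proj(K,V,(.4818,.2596,.1804)), 'spindle axis pred',[proj(K,V,(.4815,.26,z)).round(1) for z in(.105,.157)])
# spindle column profile & plate extents
for v in range(138,143): print(v,g[v,224:240].sum(1).tolist())
E
```

```text
hole [0.4862 0.2573 0.1874]
223 245 123 135 232.5562913907285 128.89403973509934
128 [223 224 225 226 227 228 234 235 236 237 238 244 245]
130 [224 225 226 227 228 229 230 231 232 233 234 235 236 237 238]
133 [226 227 228 229 230 231 232 233 234 235 236 237]
134 [227 228 229 230 231 232 233 234 235]
135 [230 231 232 233]
wheel [0.4945 0.2558 0.1804]
pred [230.34853574 128.52327894] spindle axis pred [array([230.8, 144.8]), array([230.4, 133.7])]
138 [259, 258, 257, 262, 261, 254, 209, 209, 210, 282, 384, 381, 375, 379, 383, 386]
139 [264, 261, 259, 259, 261, 254, 213, 205, 200, 231, 289, 288, 295, 366, 382, 381]
140 [260, 261, 263, 260, 258, 253, 211, 206, 198, 196, 230, 237, 242, 288, 366, 381]
141 [261, 261, 264, 259, 258, 256, 214, 203, 199, 194, 228, 230, 228, 243, 295, 364]
142 [261, 258, 258, 256, 232, 248, 215, 207, 199, 212, 250, 241, 228, 229, 242, 292]
```

Call:
carry_out --plan '[{"travel": [-0.003, 0.003, -0.02], "angular": [0, 0, 0], "grip": 0.2}, {"travel": [-0.003, 0.003, -0.05], "angular": [0, 0, 0], "grip": 0.2}, {"travel": [-0.003, 0.003, -0.065], "angular": [0, 0, 0], "grip": 0.2}, {"travel": [-0.003, 0.003, -0.065], "angular": [0, 0, 0], "grip": 0.2}]'

```text
time: 7.57
ee_pos: [0.4801, 0.2605, 0.1622]
tcp_rot: [-179.9, 0.1, 71.3]
wrist_force: [0.7, 1.1, -1.7]
opening: 0.0586
grasp_force: 37.9
```

Call:
carry_out --plan '[{"travel": [0, 0, -0.01], "angular": [0, 0, 0], "grip": 0.2}, {"travel": [0, 0, -0.015], "angular": [0, 0, 0], "grip": 0.2}, {"travel": [0, 0, -0.015], "angular": [0, 0, 0], "grip": 0.2}]'

```text
time: 7.82
ee_pos: [0.4807, 0.2611, 0.1594]
tcp_rot: [-180.0, -0.0, 71.3]
wrist_force: [-0.3, 2.2, -0.9]
opening: 0.0586
grasp_force: 37.9
```

Call:
carry_out --plan '[{"travel": [0, 0, -0.007], "angular": [0, 0, 0], "grip": 0.2}, {"travel": [0, 0, -0.01], "angular": [0, 0, 0], "grip": 0.2}, {"travel": [0, 0, -0.01], "angular": [0, 0, 0], "grip": 0.2}]'

```text
time: 8.07
ee_pos: [0.4808, 0.2614, 0.1567]
tcp_rot: [180.0, -0.1, 71.3]
wrist_force: [0.6, 2.7, 0.6]
opening: 0.0586
grasp_force: 38.0
```

Call:
carry_out --plan '[{"travel": [0, 0.004, 0], "angular": [0, 0, 0], "grip": 0.2}, {"travel": [0, 0.004, 0], "angular": [0, 0, 0], "grip": 0.2}, {"travel": [0, 0.004, -0.008], "angular": [0, 0, 0], "grip": 0.2}, {"travel": [0, 0.004, -0.015], "angular": [0, 0, 0], "grip": 0.2}, {"travel": [0, 0.004, -0.015], "angular": [0, 0, 0], "grip": 0.2}]'

```text
time: 8.48
ee_pos: [0.4805, 0.262, 0.1513]
tcp_rot: [-180.0, 0.0, 71.3]
wrist_force: [0.0, 0.1, -0.8]
opening: 0.0587
grasp_force: 37.9
```

Call:
carry_out --plan '[{"travel": [0, 0, -0.02], "angular": [0, 0, 0], "grip": 0.2}, {"travel": [0, 0, -0.04], "angular": [0, 0, 0], "grip": 0.2}, {"travel": [0, 0, -0.05], "angular": [0, 0, 0], "grip": 0.2}, {"travel": [0, 0, -0.05], "angular": [0, 0, 0], "grip": 0.2}]'

```text
time: 8.82
ee_pos: [0.4803, 0.262, 0.1358]
tcp_rot: [-179.9, 0.1, 71.3]
wrist_force: [0.2, 0.3, -0.9]
opening: 0.0586
grasp_force: 37.9
```

Call:
carry_out --plan '[{"travel": [0, 0, -0.02], "angular": [0, 0, 0], "grip": 0.2}, {"travel": [0, 0, -0.04], "angular": [0, 0, 0], "grip": 0.2}, {"travel": [0, 0, -0.055], "angular": [0, 0, 0], "grip": 0.2}, {"travel": [0, 0, -0.055], "angular": [0, 0, 0], "grip": 0.2}]'

```text
time: 9.15
ee_pos: [0.4803, 0.262, 0.1192]
tcp_rot: [-179.9, 0.1, 71.3]
wrist_force: [-0.0, 0.4, -1.7]
opening: 0.0586
grasp_force: 37.9
```

Threaded cleanly. Now I'll lower it to contact, expected near TCP z 0.115.

Call:
carry_out --plan '[{"travel": [0, 0, -0.007], "angular": [0, 0, 0], "grip": 0.2}, {"travel": [0, 0, -0.01], "angular": [0, 0, 0], "grip": 0.2}, {"travel": [0, 0, -0.01], "angular": [0, 0, 0], "grip": 0.2}]'

```text
time: 9.4
ee_pos: [0.4807, 0.2622, 0.1175]
tcp_rot: [-180.0, 0.0, 71.3]
wrist_force: [0.3, -0.4, -0.5]
opening: 0.0587
grasp_force: 37.9
```

Call:
carry_out --plan '[{"travel": [0, 0, -0.004], "angular": [0, 0, 0], "grip": 0.2}, {"travel": [0, 0, -0.004], "angular": [0, 0, 0], "grip": 0.2}, {"travel": [0, 0, -0.004], "angular": [0, 0, 0], "grip": 0.2}]'

```text
time: 9.65
ee_pos: [0.4807, 0.2622, 0.1164]
tcp_rot: [180.0, -0.0, 71.3]
wrist_force: [-0.5, -0.2, -1.4]
opening: 0.0584
grasp_force: 37.9
```

Call:
carry_out --plan '[{"travel": [0, 0, -0.004], "angular": [0, 0, 0], "grip": 0.2}, {"travel": [0, 0, -0.004], "angular": [0, 0, 0], "grip": 0.2}, {"travel": [0, 0, -0.004], "angular": [0, 0, 0], "grip": 0.2}]'

```text
time: 9.9
ee_pos: [0.4807, 0.2622, 0.1152]
tcp_rot: [180.0, 0.0, 71.3]
wrist_force: [-0.4, -0.2, -0.9]
opening: 0.0585
grasp_force: 37.9
```

Call:
carry_out --plan '[{"travel": [0, 0, -0.003], "angular": [0, 0, 0], "grip": 0.2}, {"travel": [0, 0, -0.003], "angular": [0, 0, 0], "grip": 0.2}, {"travel": [0, 0, -0.003], "angular": [0, 0, 0], "grip": 0.2}]'

```text
time: 10.15
ee_pos: [0.4807, 0.2622, 0.1151]
tcp_rot: [180.0, -0.0, 71.3]
wrist_force: [-1.4, -1.5, 5.8]
opening: 0.0585
grasp_force: 38.4
```

Call:
carry_out --plan '[{"travel": [0, 0, 0], "angular": [0, 0, 0], "grip": 0.9}, {"travel": [0, 0, 0], "angular": [0, 0, 0], "grip": 0.9}, {"travel": [0, 0, 0], "angular": [0, 0, 0], "grip": 0.9}, {"travel": [0, 0, 0], "angular": [0, 0, 0], "grip": 0.9}, {"travel": [0, 0, 0], "angular": [0, 0, 0], "grip": 0.9}]'

```text
time: 10.57
ee_pos: [0.4807, 0.2622, 0.1141]
tcp_rot: [-180.0, 0.0, 71.3]
wrist_force: [-0.6, 0.4, -0.1]
opening: 0.081
grasp_force: 0.0
```

Call:
carry_out --plan '[{"travel": [0, 0, 0.05], "angular": [0, 0, 0], "grip": 0.9}, {"travel": [0, 0, 0.15], "angular": [0, 0, 0], "grip": 0.9}, {"travel": [0, 0, 0.25], "angular": [0, 0, 0], "grip": 0.9}, {"travel": [0, 0, 0.3], "angular": [0, 0, 0], "grip": 0.9}, {"travel": [0, 0, 0.3], "angular": [0, 0, 0], "grip": 0.9}]'

```text
time: 10.98
ee_pos: [0.4818, 0.2628, 0.2083]
tcp_rot: [179.8, -0.2, 71.3]
wrist_force: [1.3, -0.3, 0.2]
opening: 0.081
grasp_force: 0.0
```

Call:
carry_out --plan '[{"travel": [0.01, -0.14, 0], "angular": [0, 0, 0], "grip": 0.9}, {"travel": [0.03, -0.28, 0], "angular": [0, 0, 0], "grip": 0.9}, {"travel": [0.03, -0.42, 0], "angular": [0, 0, 0], "grip": 0.9}, {"travel": [0.03, -0.56, 0], "angular": [0, 0, 0], "grip": 0.9}, {"travel": [0.03, -0.7, 0], "angular": [0, 0, 0], "grip": 0.9}, {"travel": [0.03, -0.84, 0], "angular": [0, 0, 0], "grip": 0.9}, {"travel": [0.03, -0.97, 0], "angular": [0, 0, 0], "grip": 0.9}, {"travel": [0.03, -0.97, 0], "angular": [0, 0, 0], "grip": 0.9}]'

```text
time: 11.65
ee_pos: [0.4891, -0.0347, 0.2034]
tcp_rot: [-180.0, 0.1, 71.0]
wrist_force: [-0.7, 0.0, 1.3]
opening: 0.081
grasp_force: 0.0
```

```bash
python3 - <<'E'
from h import *
o=monitor.get_obs(); print(o['ee_pos'].round(4),o['tcp_rot'].round(2),o['q'].round(1),o['opening'],o['wrist_force'])
f,K,V=get('top'); g,K2,V2=get('side')
a=cv2.resize(f[190:240,165:225],None,fx=6,fy=6,interpolation=cv2.INTER_CUBIC)
b=cv2.resize(g[110:160,200:260],None,fx=7,fy=7,interpolation=cv2.INTER_CUBIC)
c=np.zeros((350,780,3),np.uint8); c[:300,:360]=a; c[:350,360:780]=b; save('h2.png',c)
E
```

```text
[ 0.4891 -0.0347  0.2034] [-1.7999e+02  1.0000e-01  7.0990e+01] [-4.00e+00 -3.80e+00 -3.10e+00  9.08e+01 -1.00e-01  1.05e+02] 0.08099462376605779 [-0.7052549   0.0324727   1.29128697]
```

View pics/h2.png

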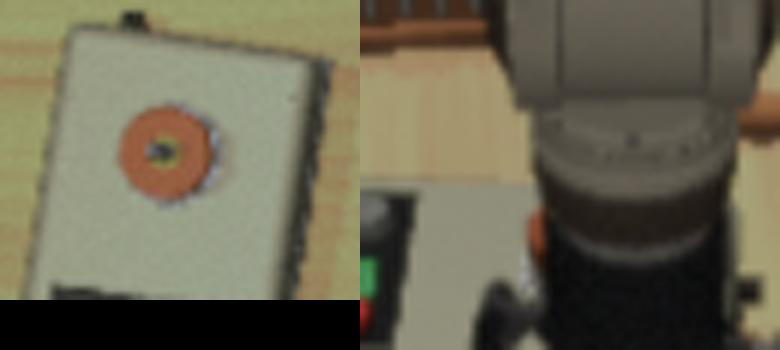

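The top crop shows the large wheel on the spindle, flat, centred at crop (166,152), with the spindle through its hole; the arm blocks the side crop. Next is the middle wheel.

Call:
carry_out --plan '[{"travel": [0.015, -0.13, -0.05], "angular": [0, 0, 0], "grip": 0.7}, {"travel": [0.015, -0.26, -0.1], "angular": [0, 0, 0], "grip": 0.7}, {"travel": [0.015, -0.39, -0.15], "angular": [0, 0, 0], "grip": 0.7}, {"travel": [0.015, -0.52, -0.2], "angular": [0, 0, 0], "grip": 0.7}, {"travel": [0.015, -0.65, -0.25], "angular": [0, 0, 0], "grip": 0.7}, {"travel": [0.015, -0.78, -0.3], "angular": [0, 0, 0], "grip": 0.7}, {"travel": [0.015, -0.9, -0.35], "angular": [0, 0, 0], "grip": 0.7}, {"travel": [0.015, -0.95, -0.4], "angular": [0, 0, 0], "grip": 0.7}]' --grip_force 20

```text
time: 12.42
ee_pos: [0.4944, -0.3162, 0.0825]
tcp_rot: [-180.0, 0.0, 71.3]
wrist_force: [-0.6, -0.5, -0.3]
opening: 0.0728
grasp_force: 0.0
```

Call:
carry_out --plan '[{"travel": [0, 0, -0.05], "angular": [0, 0, 0], "grip": 0.55}, {"travel": [0, 0, -0.1], "angular": [0, 0, 0], "grip": 0.55}, {"travel": [0, 0, -0.1], "angular": [0, 0, 0], "grip": 0.55}, {"travel": [0, 0, -0.1], "angular": [0, 0, 0], "grip": 0.55}]'

```text
time: 12.75
ee_pos: [0.4942, -0.3123, 0.0533]
tcp_rot: [-179.9, -0.0, 71.4]
wrist_force: [-0.5, -0.4, 0.7]
opening: 0.0664
grasp_force: 0.0
```

Call:
carry_out --plan '[{"travel": [0, -0.016, 0], "angular": [0, 0, 0], "grip": 0.55}, {"travel": [0, -0.016, -0.05], "angular": [0, 0, 0], "grip": 0.55}, {"travel": [0, -0.016, -0.09], "angular": [0, 0, 0], "grip": 0.55}, {"travel": [0, -0.016, -0.12], "angular": [0, 0, 0], "grip": 0.55}, {"travel": [0, -0.016, -0.129], "angular": [0, 0, 0], "grip": 0.55}, {"travel": [0, -0.016, -0.129], "angular": [0, 0, 0], "grip": 0.55}]'

```text
time: 13.25
ee_pos: [0.4938, -0.3182, 0.0148]
tcp_rot: [-179.9, -0.0, 71.3]
wrist_force: [0.6, -0.3, 0.6]
opening: 0.0663
grasp_force: 0.0
```

Call:
carry_out --plan '[{"travel": [0, 0, 0], "angular": [0, 0, 0], "grip": 0}, {"travel": [0, 0, 0], "angular": [0, 0, 0], "grip": 0}, {"travel": [0, 0, 0], "angular": [0, 0, 0], "grip": 0}, {"travel": [0, 0, 0], "angular": [0, 0, 0], "grip": 0}, {"travel": [0, 0, 0], "angular": [0, 0, 0], "grip": 0}]'

```text
time: 13.67
ee_pos: [0.4946, -0.3188, 0.0164]
tcp_rot: [179.9, 0.0, 71.3]
wrist_force: [-0.2, 1.2, 5.5]
opening: 0.0474
grasp_force: 21.0
```

Call:
carry_out --plan '[{"travel": [0, 0, 0], "angular": [0, 0, 0], "grip": 0.55}, {"travel": [0, 0, 0], "angular": [0, 0, 0], "grip": 0.55}, {"travel": [0, 0, 0.003], "angular": [0, 0, 0.2], "grip": 0.55}, {"travel": [0, 0, 0.003], "angular": [0, 0, 0.4], "grip": 0.55}, {"travel": [0, 0, 0.003], "angular": [0, 0, 0.6], "grip": 0.55}, {"travel": [0, 0, 0.003], "angular": [0, 0, 0.8], "grip": 0.55}, {"travel": [0, 0, 0.003], "angular": [0, 0, 1.0], "grip": 0.55}]'

```text
time: 14.25
ee_pos: [0.4941, -0.3186, 0.0161]
tcp_rot: [-180.0, -0.0, 100.2]
wrist_force: [0.6, -0.5, 0.2]
opening: 0.066
grasp_force: 0.0
```

Call:
carry_out --plan '[{"travel": [0, 0, 0], "angular": [0, 0, 0.2], "grip": 0.55}, {"travel": [0, 0, 0], "angular": [0, 0, 0.4], "grip": 0.55}, {"travel": [0, 0, 0], "angular": [0, 0, 0.6], "grip": 0.55}, {"travel": [0, 0, 0], "angular": [0, 0, 0.8], "grip": 0.55}, {"travel": [0, 0, 0], "angular": [0, 0, 1.0], "grip": 0.55}]'

```text
time: 14.67
ee_pos: [0.4941, -0.3186, 0.0162]
tcp_rot: [-180.0, -0.0, 128.9]
wrist_force: [-0.1, 0.7, 0.4]
opening: 0.0663
grasp_force: 0.0
```

Call:
carry_out --plan '[{"travel": [0, 0, 0], "angular": [0, 0, 0.2], "grip": 0.55}, {"travel": [0, 0, 0], "angular": [0, 0, 0.4], "grip": 0.55}, {"travel": [0, 0, 0], "angular": [0, 0, 0.6], "grip": 0.55}, {"travel": [0, 0, 0], "angular": [0, 0, 0.8], "grip": 0.55}, {"travel": [0, 0, 0], "angular": [0, 0, 1.0], "grip": 0.55}, {"travel": [0, 0, 0], "angular": [0, 0, 1.0], "grip": 0.55}, {"travel": [0, 0, 0], "angular": [0, 0, 1.0], "grip": 0.55}]'

```text
time: 15.25
ee_pos: [0.4941, -0.3186, 0.0163]
tcp_rot: [180.0, -0.0, 157.1]
wrist_force: [0.4, -0.0, -0.3]
opening: 0.066
grasp_force: 0.0
```

Call:
carry_out --plan '[{"travel": [0, 0, 0], "angular": [0, 0, 0], "grip": 0}, {"travel": [0, 0, 0], "angular": [0, 0, 0], "grip": 0}, {"travel": [0, 0, 0], "angular": [0, 0, 0], "grip": 0}, {"travel": [0, 0, 0], "angular": [0, 0, 0], "grip": 0}, {"travel": [0, 0, 0], "angular": [0, 0, 0], "grip": 0}]'

```text
time: 15.67
ee_pos: [0.4943, -0.3187, 0.0166]
tcp_rot: [-180.0, 0.0, 157.2]
wrist_force: [-0.1, -0.2, 2.2]
opening: 0.0463
grasp_force: 20.9
```

Call:
carry_out --plan '[{"travel": [0, 0, 0.02], "angular": [0, 0, 0], "grip": 0}, {"travel": [0, 0, 0.1], "angular": [0, 0, 0], "grip": 0}, {"travel": [0, 0, 0.2], "angular": [0, 0, 0], "grip": 0}, {"travel": [0, 0, 0.32], "angular": [0, 0, 0], "grip": 0}, {"travel": [0, 0, 0.44], "angular": [0, 0, 0], "grip": 0}, {"travel": [0, 0, 0.54], "angular": [0, 0, 0], "grip": 0}, {"travel": [0, 0, 0.58], "angular": [0, 0, 0], "grip": 0}, {"travel": [0, 0, 0.58], "angular": [0, 0, 0], "grip": 0}]' --grip_force 35

```text
time: 16.33
ee_pos: [0.4952, -0.3193, 0.1942]
tcp_rot: [-179.9, 0.3, 157.3]
wrist_force: [0.1, -0.6, -0.7]
opening: 0.0453
grasp_force: 36.6
```

Call:
carry_out --plan '[{"travel": [0, 0.08, 0], "angular": [0, 0, 0], "grip": 0}, {"travel": [0, 0.2, 0], "angular": [0, 0, 0], "grip": 0}, {"travel": [0, 0.33, 0], "angular": [0, 0, 0], "grip": 0}, {"travel": [0, 0.46, 0], "angular": [0, 0, 0], "grip": 0}, {"travel": [0, 0.59, 0], "angular": [0, 0, 0], "grip": 0}, {"travel": [0, 0.72, 0], "angular": [0, 0, 0], "grip": 0}, {"travel": [0, 0.85, 0], "angular": [0, 0, 0], "grip": 0}, {"travel": [0, 0.95, 0], "angular": [0, 0, 0], "grip": 0}]'

```text
time: 17.0
ee_pos: [0.4931, -0.0311, 0.1886]
tcp_rot: [-180.0, -0.1, 157.3]
wrist_force: [0.4, -0.5, 0.2]
opening: 0.0455
grasp_force: 36.6
```

Call:
carry_out --plan '[{"travel": [-0.01, 0.13, 0], "angular": [0, 0, 0], "grip": 0}, {"travel": [-0.02, 0.26, 0], "angular": [0, 0, 0], "grip": 0}, {"travel": [-0.04, 0.39, 0], "angular": [0, 0, 0], "grip": 0}, {"travel": [-0.04, 0.52, 0], "angular": [0, 0, 0], "grip": 0}, {"travel": [-0.04, 0.65, 0], "angular": [0, 0, 0], "grip": 0}, {"travel": [-0.04, 0.78, 0], "angular": [0, 0, 0], "grip": 0}, {"travel": [-0.04, 0.86, 0], "angular": [0, 0, 0], "grip": 0}, {"travel": [-0.04, 0.9, 0], "angular": [0, 0, 0], "grip": 0}]'

```text
time: 17.67
ee_pos: [0.4812, 0.239, 0.1881]
tcp_rot: [-179.9, -0.1, 157.4]
wrist_force: [-0.3, 0.6, -0.6]
opening: 0.0462
grasp_force: 36.6
```

Call:
carry_out --plan '[{"travel": [0, 0, 0], "angular": [0, 0, 0], "grip": 0}, {"travel": [0, 0, 0], "angular": [0, 0, 0], "grip": 0}]'

```text
time: 17.83
ee_pos: [0.4817, 0.2361, 0.1891]
tcp_rot: [-179.9, -0.1, 157.3]
wrist_force: [-0.8, -1.0, -0.9]
opening: 0.0455
grasp_force: 36.6
```

Call:
carry_out --plan '[{"travel": [-0.004, 0.04, 0], "angular": [0, 0, 0], "grip": 0}, {"travel": [-0.004, 0.087, 0], "angular": [0, 0, 0], "grip": 0}, {"travel": [-0.004, 0.087, 0], "angular": [0, 0, 0], "grip": 0}, {"travel": [-0.004, 0.087, 0], "angular": [0, 0, 0], "grip": 0}]'

```text
time: 18.17
ee_pos: [0.4811, 0.2626, 0.1903]
tcp_rot: [-180.0, -0.0, 157.3]
wrist_force: [0.1, 0.3, -0.7]
opening: 0.0456
grasp_force: 36.6
```

```bash
python3 - <<'E'
from h import *
o=monitor.get_obs(); print(o['ee_pos'].round(4),o['tcp_rot'].round(2),o['opening'],o['wrist_force'])
f,K,V=get('top'); g,K2,V2=get('side')
a=cv2.resize(f[190:240,165:225],None,fx=6,fy=6,interpolation=cv2.INTER_CUBIC)
b=cv2.resize(g[110:160,200:260],None,fx=7,fy=7,interpolation=cv2.INTER_CUBIC)
c=np.zeros((350,780,3),np.uint8); c[:300,:360]=a; c[:350,360:780]=b; save('h3.png',c)
E
```

```text
[0.4811 0.2626 0.1903] [-179.99   -0.    157.27] 0.04564250865082108 [ 0.05372556  0.29542421 -0.65549836]
```

View pics/h3.png

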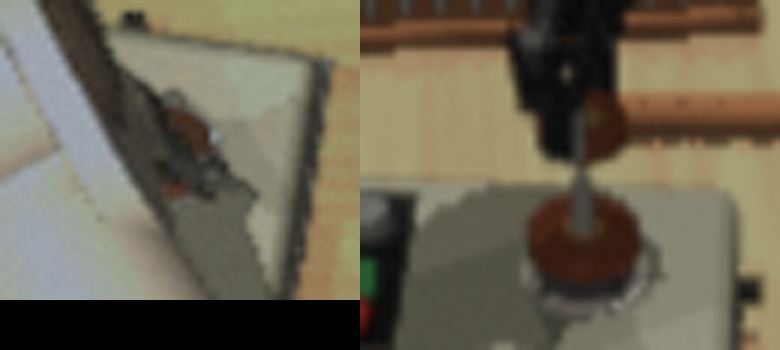

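The side crop shows the held middle wheel (right edge at x≈627, so centre ≈583) in line with the spindle at x≈583. The large wheel sits flat below it.

Call:
carry_out --plan '[{"travel": [-0.001, -0.001, -0.03], "angular": [0, 0, 0], "grip": 0}, {"travel": [-0.001, -0.001, -0.06], "angular": [0, 0, 0], "grip": 0}, {"travel": [-0.001, -0.001, -0.075], "angular": [0, 0, 0], "grip": 0}, {"travel": [-0.001, -0.001, -0.075], "angular": [0, 0, 0], "grip": 0}]'

```text
time: 18.6
ee_pos: [0.4801, 0.2616, 0.166]
tcp_rot: [-179.9, -0.1, 157.2]
wrist_force: [0.2, 0.6, -0.6]
opening: 0.0454
grasp_force: 36.6
```

Call:
carry_out --plan '[{"travel": [0, 0, -0.01], "angular": [0, 0, 0], "grip": 0}, {"travel": [0, 0, -0.015], "angular": [0, 0, 0], "grip": 0}, {"travel": [0, 0, -0.015], "angular": [0, 0, 0], "grip": 0}]'

```text
time: 18.85
ee_pos: [0.4807, 0.2621, 0.1632]
tcp_rot: [-180.0, -0.0, 157.3]
wrist_force: [0.3, 0.4, -0.8]
opening: 0.0461
grasp_force: 36.6
```

Call:
carry_out --plan '[{"travel": [0, 0, -0.007], "angular": [0, 0, 0], "grip": 0}, {"travel": [0, 0, -0.01], "angular": [0, 0, 0], "grip": 0}, {"travel": [0, 0, -0.01], "angular": [0, 0, 0], "grip": 0}]'

```text
time: 19.1
ee_pos: [0.4807, 0.2622, 0.1603]
tcp_rot: [-180.0, -0.0, 157.3]
wrist_force: [-0.5, 0.1, -0.4]
opening: 0.0456
grasp_force: 36.6
```

Call:
carry_out --plan '[{"travel": [0, 0, -0.015], "angular": [0, 0, 0], "grip": 0}, {"travel": [0, 0, -0.03], "angular": [0, 0, 0], "grip": 0}, {"travel": [0, 0, -0.035], "angular": [0, 0, 0], "grip": 0}, {"travel": [0, 0, -0.035], "angular": [0, 0, 0], "grip": 0}]'

```text
time: 19.43
ee_pos: [0.4804, 0.2622, 0.1492]
tcp_rot: [-180.0, -0.0, 157.3]
wrist_force: [0.9, 1.1, -0.1]
opening: 0.0456
grasp_force: 36.6
```

Call:
carry_out --plan '[{"travel": [0, 0, -0.015], "angular": [0, 0, 0], "grip": 0}, {"travel": [0, 0, -0.03], "angular": [0, 0, 0], "grip": 0}, {"travel": [0, 0, -0.042], "angular": [0, 0, 0], "grip": 0}, {"travel": [0, 0, -0.042], "angular": [0, 0, 0], "grip": 0}]'

```text
time: 19.77
ee_pos: [0.4804, 0.2621, 0.1363]
tcp_rot: [-180.0, -0.0, 157.3]
wrist_force: [0.3, 1.7, -1.4]
opening: 0.0456
grasp_force: 36.5
```

Call:
carry_out --plan '[{"travel": [0, 0, -0.004], "angular": [0, 0, 0], "grip": 0}, {"travel": [0, 0, -0.004], "angular": [0, 0, 0], "grip": 0}, {"travel": [0, 0, -0.004], "angular": [0, 0, 0], "grip": 0}]'

```text
time: 20.02
ee_pos: [0.4807, 0.2622, 0.1362]
tcp_rot: [-180.0, -0.0, 157.3]
wrist_force: [0.5, -0.8, -0.6]
opening: 0.0457
grasp_force: 36.6
```

Call:
carry_out --plan '[{"travel": [0, 0, -0.004], "angular": [0, 0, 0], "grip": 0}, {"travel": [0, 0, -0.006], "angular": [0, 0, 0], "grip": 0}, {"travel": [0, 0, -0.006], "angular": [0, 0, 0], "grip": 0}]'

```text
time: 20.27
ee_pos: [0.4807, 0.2622, 0.1343]
tcp_rot: [180.0, 0.0, 157.3]
wrist_force: [-1.2, 1.2, -0.7]
opening: 0.0457
grasp_force: 36.6
```

Call:
carry_out --plan '[{"travel": [0, 0, -0.004], "angular": [0, 0, 0], "grip": 0}, {"travel": [0, 0, -0.004], "angular": [0, 0, 0], "grip": 0}, {"travel": [0, 0, -0.004], "angular": [0, 0, 0], "grip": 0}]'

```text
time: 20.52
ee_pos: [0.4807, 0.2622, 0.1331]
tcp_rot: [-180.0, -0.0, 157.3]
wrist_force: [-0.3, 0.5, -0.5]
opening: 0.0454
grasp_force: 36.6
```

Call:
carry_out --plan '[{"travel": [0, 0, -0.003], "angular": [0, 0, 0], "grip": 0}, {"travel": [0, 0, -0.003], "angular": [0, 0, 0], "grip": 0}, {"travel": [0, 0, -0.003], "angular": [0, 0, 0], "grip": 0}]'

```text
time: 20.77
ee_pos: [0.4807, 0.2622, 0.1327]
tcp_rot: [180.0, 0.0, 157.3]
wrist_force: [-1.8, -0.2, 4.8]
opening: 0.0458
grasp_force: 37.0
```

Seated. Releasing and going to the small wheel.

Call:
carry_out --plan '[{"travel": [0, 0, 0], "angular": [0, 0, 0], "grip": 0.7}, {"travel": [0, 0, 0], "angular": [0, 0, 0], "grip": 0.7}, {"travel": [0, 0, 0], "angular": [0, 0, 0], "grip": 0.7}, {"travel": [0, 0, 0], "angular": [0, 0, 0], "grip": 0.7}, {"travel": [0, 0, 0], "angular": [0, 0, 0], "grip": 0.7}]'

```text
time: 21.18
ee_pos: [0.4807, 0.2621, 0.1321]
tcp_rot: [-180.0, -0.0, 157.3]
wrist_force: [-0.4, -0.4, -0.1]
opening: 0.0726
grasp_force: 0.0
```

Call:
carry_out --plan '[{"travel": [0, 0, 0.05], "angular": [0, 0, 0], "grip": 0.7}, {"travel": [0, 0, 0.15], "angular": [0, 0, 0], "grip": 0.7}, {"travel": [0, 0, 0.22], "angular": [0, 0, 0], "grip": 0.7}, {"travel": [0, 0, 0.25], "angular": [0, 0, 0], "grip": 0.7}, {"travel": [0, 0, 0.25], "angular": [0, 0, 0], "grip": 0.7}]'

```text
time: 21.6
ee_pos: [0.4815, 0.2626, 0.2093]
tcp_rot: [179.8, 0.1, 157.3]
wrist_force: [0.8, 0.2, 0.7]
opening: 0.0725
grasp_force: 0.0
```

Call:
carry_out --plan '[{"travel": [0.02, -0.1, 0], "angular": [0, 0, 0], "grip": 0.7}, {"travel": [0.05, -0.22, 0], "angular": [0, 0, 0], "grip": 0.7}, {"travel": [0.1, -0.34, 0], "angular": [0, 0, 0], "grip": 0.7}, {"travel": [0.15, -0.46, 0], "angular": [0, 0, 0], "grip": 0.7}, {"travel": [0.2, -0.58, 0], "angular": [0, 0, 0], "grip": 0.7}, {"travel": [0.25, -0.7, 0], "angular": [0, 0, 0], "grip": 0.7}, {"travel": [0.3, -0.8, 0], "angular": [0, 0, 0], "grip": 0.7}, {"travel": [0.34, -0.9, 0], "angular": [0, 0, 0], "grip": 0.7}]'

```text
time: 22.27
ee_pos: [0.5829, -0.0099, 0.2052]
tcp_rot: [-180.0, -0.1, 157.2]
wrist_force: [0.3, -0.3, -0.2]
opening: 0.073
grasp_force: 0.0
```

Call:
carry_out --plan '[{"travel": [0.05, -0.12, -0.05], "angular": [0, 0, 0], "grip": 0.4}, {"travel": [0.08, -0.24, -0.1], "angular": [0, 0, 0], "grip": 0.4}, {"travel": [0.11, -0.36, -0.18], "angular": [0, 0, 0], "grip": 0.4}, {"travel": [0.15, -0.48, -0.26], "angular": [0, 0, 0], "grip": 0.4}, {"travel": [0.15, -0.55, -0.34], "angular": [0, 0, 0], "grip": 0.4}, {"travel": [0.15, -0.58, -0.42], "angular": [0, 0, 0], "grip": 0.4}, {"travel": [0.15, -0.58, -0.45], "angular": [0, 0, 0], "grip": 0.4}, {"travel": [0.15, -0.58, -0.45], "angular": [0, 0, 0], "grip": 0.4}]' --grip_force 20

```text
time: 22.93
ee_pos: [0.6255, -0.1814, 0.0679]
tcp_rot: [-180.0, -0.4, 157.2]
wrist_force: [-0.1, 0.3, 0.5]
opening: 0.0597
grasp_force: 0.0
```

```bash
python3 - <<'E'
from h import *
o=monitor.get_obs(); print(o['ee_pos'].round(4),o['tcp_rot'].round(2),o['q'].round(1),o['opening'],o['qd'].round(1))
f,K,V=get('top'); g,K2,V2=get('side')
a=cv2.resize(f[190:240,165:225],None,fx=6,fy=6,interpolation=cv2.INTER_CUBIC)
b=cv2.resize(g[110:160,200:260],None,fx=7,fy=7,interpolation=cv2.INTER_CUBIC)
c=np.zeros((350,780,3),np.uint8); c[:300,:360]=a; c[:350,360:780]=b; save('h4.png',c)
E
```

```text
[ 0.6255 -0.1814  0.0679] [-179.97   -0.38  157.21] [-16.2  19.3   7.5  78.6   0.    6.6] 0.05974694481862842 [ 1.6 -2.2  3.7  2.6  0.1  0.2]
```

View pics/h4.png

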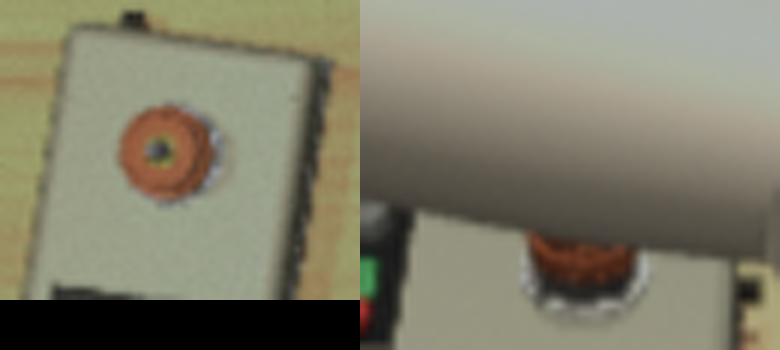

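The top crop shows the middle wheel centred at about (160,150) on the large one, flat. The arm hides most of the side crop. Now the small wheel.

Call:
carry_out --plan '[{"travel": [0, 0, -0.04], "angular": [0, 0, 0], "grip": 0.35}, {"travel": [0, 0, -0.08], "angular": [0, 0, 0], "grip": 0.35}, {"travel": [0, 0, -0.08], "angular": [0, 0, 0], "grip": 0.35}, {"travel": [0, 0, -0.08], "angular": [0, 0, 0], "grip": 0.35}]'

```text
time: 23.37
ee_pos: [0.6273, -0.1811, 0.0475]
tcp_rot: [-180.0, -0.1, 157.3]
wrist_force: [-0.2, 0.0, -0.2]
opening: 0.0577
grasp_force: 0.0
```

Call:
carry_out --plan '[{"travel": [0, -0.006, -0.04], "angular": [0, 0, 0], "grip": 0.35}, {"travel": [0, -0.006, -0.08], "angular": [0, 0, 0], "grip": 0.35}, {"travel": [0, -0.006, -0.103], "angular": [0, 0, 0], "grip": 0.35}, {"travel": [0, -0.006, -0.103], "angular": [0, 0, 0], "grip": 0.35}, {"travel": [0, -0.006, -0.103], "angular": [0, 0, 0], "grip": 0.35}]'

```text
time: 23.78
ee_pos: [0.6271, -0.1835, 0.0164]
tcp_rot: [-180.0, -0.1, 157.3]
wrist_force: [0.6, 0.1, 0.9]
opening: 0.0574
grasp_force: 0.0
```

Call:
carry_out --plan '[{"travel": [0, 0, 0], "angular": [0, 0, 0], "grip": -0.3}, {"travel": [0, 0, 0], "angular": [0, 0, 0], "grip": -0.3}, {"travel": [0, 0, 0], "angular": [0, 0, 0], "grip": -0.3}, {"travel": [0, 0, 0], "angular": [0, 0, 0], "grip": -0.3}, {"travel": [0, 0, 0], "angular": [0, 0, 0], "grip": -0.3}]'

```text
time: 24.2
ee_pos: [0.6281, -0.1838, 0.0181]
tcp_rot: [180.0, 0.1, 157.3]
wrist_force: [-0.7, -0.7, 4.5]
opening: 0.0352
grasp_force: 20.2
```

Call:
carry_out --plan '[{"travel": [0, 0, 0], "angular": [0, 0, 0], "grip": 0.35}, {"travel": [0, 0, 0], "angular": [0, 0, 0], "grip": 0.35}, {"travel": [0, 0, 0.004], "angular": [0, 0, -0.2], "grip": 0.35}, {"travel": [0, 0, 0.004], "angular": [0, 0, -0.4], "grip": 0.35}, {"travel": [0, 0, 0.004], "angular": [0, 0, -0.6], "grip": 0.35}, {"travel": [0, 0, 0.004], "angular": [0, 0, -0.8], "grip": 0.35}, {"travel": [0, 0, 0.004], "angular": [0, 0, -1.0], "grip": 0.35}]'

```text
time: 24.78
ee_pos: [0.6275, -0.1836, 0.0182]
tcp_rot: [-180.0, -0.0, 128.3]
wrist_force: [-0.3, 0.4, -0.5]
opening: 0.0578
grasp_force: 0.0
```

Call:
carry_out --plan '[{"travel": [0, 0, 0], "angular": [0, 0, -0.2], "grip": 0.35}, {"travel": [0, 0, 0], "angular": [0, 0, -0.4], "grip": 0.35}, {"travel": [0, 0, 0], "angular": [0, 0, -0.6], "grip": 0.35}, {"travel": [0, 0, 0], "angular": [0, 0, -0.8], "grip": 0.35}, {"travel": [0, 0, 0], "angular": [0, 0, -1.0], "grip": 0.35}]'

```text
time: 25.2
ee_pos: [0.6275, -0.1836, 0.0182]
tcp_rot: [-180.0, -0.0, 99.7]
wrist_force: [0.0, 0.3, 0.1]
opening: 0.0576
grasp_force: 0.0
```

Call:
carry_out --plan '[{"travel": [0, 0, 0], "angular": [0, 0, -0.2], "grip": 0.35}, {"travel": [0, 0, 0], "angular": [0, 0, -0.4], "grip": 0.35}, {"travel": [0, 0, 0], "angular": [0, 0, -0.6], "grip": 0.35}, {"travel": [0, 0, 0], "angular": [0, 0, -0.8], "grip": 0.35}, {"travel": [0, 0, 0], "angular": [0, 0, -1.0], "grip": 0.35}, {"travel": [0, 0, 0], "angular": [0, 0, -1.0], "grip": 0.35}, {"travel": [0, 0, 0], "angular": [0, 0, -1.0], "grip": 0.35}]'

```text
time: 25.78
ee_pos: [0.6276, -0.1835, 0.0183]
tcp_rot: [-180.0, 0.0, 71.5]
wrist_force: [-0.3, -0.4, 0.9]
opening: 0.0576
grasp_force: 0.0
```

Call:
carry_out --plan '[{"travel": [0, 0, 0], "angular": [0, 0, 0], "grip": -0.3}, {"travel": [0, 0, 0], "angular": [0, 0, 0], "grip": -0.3}, {"travel": [0, 0, 0], "angular": [0, 0, 0], "grip": -0.3}, {"travel": [0, 0, 0], "angular": [0, 0, 0], "grip": -0.3}, {"travel": [0, 0, 0], "angular": [0, 0, 0], "grip": -0.3}]'

```text
time: 26.2
ee_pos: [0.6278, -0.1837, 0.0187]
tcp_rot: [180.0, 0.0, 71.4]
wrist_force: [0.6, -0.7, 2.0]
opening: 0.0349
grasp_force: 20.1
```

Call:
carry_out --plan '[{"travel": [0, 0, 0.02], "angular": [0, 0, 0], "grip": -0.3}, {"travel": [0, 0, 0.1], "angular": [0, 0, 0], "grip": -0.3}, {"travel": [0, 0, 0.2], "angular": [0, 0, 0], "grip": -0.3}, {"travel": [0, 0, 0.32], "angular": [0, 0, 0], "grip": -0.3}, {"travel": [0, 0, 0.44], "angular": [0, 0, 0], "grip": -0.3}, {"travel": [0, 0, 0.54], "angular": [0, 0, 0], "grip": -0.3}, {"travel": [0, 0, 0.59], "angular": [0, 0, 0], "grip": -0.3}, {"travel": [0, 0, 0.59], "angular": [0, 0, 0], "grip": -0.3}]' --grip_force 35

```text
time: 26.87
ee_pos: [0.6289, -0.184, 0.2007]
tcp_rot: [179.6, -0.0, 71.3]
wrist_force: [0.5, 0.0, 0.2]
opening: 0.0342
grasp_force: 34.9
```

Call:
carry_out --plan '[{"travel": [-0.02, 0.08, 0], "angular": [0, 0, 0], "grip": -0.3}, {"travel": [-0.06, 0.18, 0], "angular": [0, 0, 0], "grip": -0.3}, {"travel": [-0.1, 0.29, 0], "angular": [0, 0, 0], "grip": -0.3}, {"travel": [-0.14, 0.4, 0], "angular": [0, 0, 0], "grip": -0.3}, {"travel": [-0.18, 0.51, 0], "angular": [0, 0, 0], "grip": -0.3}, {"travel": [-0.22, 0.62, 0], "angular": [0, 0, 0], "grip": -0.3}, {"travel": [-0.26, 0.73, 0], "angular": [0, 0, 0], "grip": -0.3}, {"travel": [-0.3, 0.84, 0], "angular": [0, 0, 0], "grip": -0.3}]'

```text
time: 27.53
ee_pos: [0.5365, 0.0697, 0.1946]
tcp_rot: [-179.9, 0.0, 71.3]
wrist_force: [1.2, 0.2, -0.6]
opening: 0.0343
grasp_force: 35.0
```

Call:
carry_out --plan '[{"travel": [-0.04, 0.1, 0], "angular": [0, 0, 0], "grip": -0.3}, {"travel": [-0.08, 0.2, 0], "angular": [0, 0, 0], "grip": -0.3}, {"travel": [-0.12, 0.3, 0], "angular": [0, 0, 0], "grip": -0.3}, {"travel": [-0.15, 0.4, 0], "angular": [0, 0, 0], "grip": -0.3}, {"travel": [-0.17, 0.5, 0], "angular": [0, 0, 0], "grip": -0.3}, {"travel": [-0.18, 0.56, 0], "angular": [0, 0, 0], "grip": -0.3}, {"travel": [-0.18, 0.58, 0], "angular": [0, 0, 0], "grip": -0.3}, {"travel": [-0.18, 0.58, 0], "angular": [0, 0, 0], "grip": -0.3}]'

```text
time: 28.2
ee_pos: [0.4832, 0.2434, 0.1946]
tcp_rot: [-179.9, 0.1, 71.5]
wrist_force: [0.9, -0.3, 0.4]
opening: 0.034
grasp_force: 35.0
```

Call:
carry_out --plan '[{"travel": [0, 0, 0], "angular": [0, 0, 0], "grip": -0.3}, {"travel": [0, 0, 0], "angular": [0, 0, 0], "grip": -0.3}]'

```text
time: 28.37
ee_pos: [0.4839, 0.2414, 0.1952]
tcp_rot: [-180.0, 0.0, 71.3]
wrist_force: [0.5, -0.8, -0.3]
opening: 0.0341
grasp_force: 35.0
```

Call:
carry_out --plan '[{"travel": [-0.0107, 0.04, 0], "angular": [0, 0, 0], "grip": -0.3}, {"travel": [-0.0107, 0.069, 0], "angular": [0, 0, 0], "grip": -0.3}, {"travel": [-0.0107, 0.069, 0], "angular": [0, 0, 0], "grip": -0.3}, {"travel": [-0.0107, 0.069, 0], "angular": [0, 0, 0], "grip": -0.3}]'

```text
time: 28.7
ee_pos: [0.4805, 0.2633, 0.1954]
tcp_rot: [-180.0, 0.0, 71.4]
wrist_force: [1.0, -0.0, 0.2]
opening: 0.0338
grasp_force: 35.0
```

```bash
python3 - <<'E'
from h import *
o=monitor.get_obs(); print(o['ee_pos'].round(4),o['tcp_rot'].round(2),o['opening'],o['wrist_force'])
g,K2,V2=get('side')
save('h5.png',cv2.resize(g[105:160,200:260],None,fx=8,fy=8,interpolation=cv2.INTER_CUBIC))
E
```

```text
[0.4805 0.2633 0.1954] [-1.7999e+02  1.0000e-02  7.1350e+01] 0.0338397052575007 [ 0.99976546 -0.04650666  0.15052749]
```

View pics/h5.png

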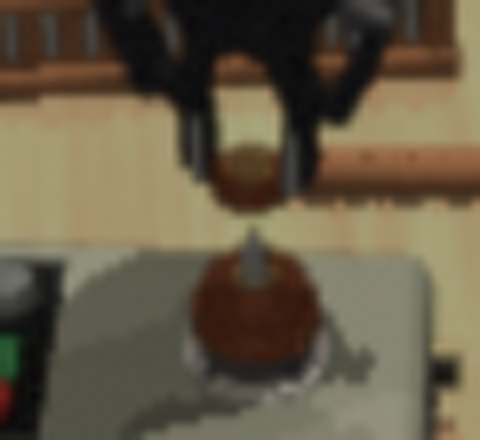

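The small wheel is held flat near (247,180), above the spindle tip at (252,235). Both seated wheels look flat.

Call:
carry_out --plan '[{"travel": [0, -0.003, -0.03], "angular": [0, 0, 0], "grip": -0.3}, {"travel": [0, -0.003, -0.06], "angular": [0, 0, 0], "grip": -0.3}, {"travel": [0, -0.003, -0.085], "angular": [0, 0, 0], "grip": -0.3}, {"travel": [0, -0.003, -0.085], "angular": [0, 0, 0], "grip": -0.3}]'

```text
time: 29.08
ee_pos: [0.4797, 0.2616, 0.1675]
tcp_rot: [-179.9, 0.1, 71.3]
wrist_force: [-0.4, -0.5, 0.1]
opening: 0.0338
grasp_force: 35.0
```

Call:
carry_out --plan '[{"travel": [0, 0, -0.01], "angular": [0, 0, 0], "grip": -0.3}, {"travel": [0, 0, -0.015], "angular": [0, 0, 0], "grip": -0.3}, {"travel": [0, 0, -0.015], "angular": [0, 0, 0], "grip": -0.3}]'

```text
time: 29.33
ee_pos: [0.4804, 0.2621, 0.1653]
tcp_rot: [-180.0, 0.0, 71.3]
wrist_force: [-0.4, 0.4, 0.2]
opening: 0.034
grasp_force: 35.0
```

Call:
carry_out --plan '[{"travel": [0, 0, -0.007], "angular": [0, 0, 0], "grip": -0.3}, {"travel": [0, 0, -0.01], "angular": [0, 0, 0], "grip": -0.3}, {"travel": [0, 0, -0.01], "angular": [0, 0, 0], "grip": -0.3}]'

```text
time: 29.58
ee_pos: [0.4805, 0.2622, 0.1625]
tcp_rot: [-180.0, 0.0, 71.3]
wrist_force: [0.0, 0.3, -0.1]
opening: 0.0341
grasp_force: 35.0
```

Call:
carry_out --plan '[{"travel": [0, 0, -0.015], "angular": [0, 0, 0], "grip": -0.3}, {"travel": [0, 0, -0.03], "angular": [0, 0, 0], "grip": -0.3}, {"travel": [0, 0, -0.034], "angular": [0, 0, 0], "grip": -0.3}, {"travel": [0, 0, -0.034], "angular": [0, 0, 0], "grip": -0.3}]'

```text
time: 29.92
ee_pos: [0.4803, 0.2622, 0.1517]
tcp_rot: [-180.0, 0.0, 71.3]
wrist_force: [0.0, 1.3, -1.4]
opening: 0.0339
grasp_force: 34.9
```

Call:
carry_out --plan '[{"travel": [0, 0, -0.004], "angular": [0, 0, 0], "grip": -0.3}, {"travel": [0, 0, -0.005], "angular": [0, 0, 0], "grip": -0.3}, {"travel": [0, 0, -0.005], "angular": [0, 0, 0], "grip": -0.3}]'

```text
time: 30.17
ee_pos: [0.4805, 0.2622, 0.1508]
tcp_rot: [180.0, -0.0, 71.3]
wrist_force: [-0.5, 0.2, -0.5]
opening: 0.034
grasp_force: 34.9
```

Call:
carry_out --plan '[{"travel": [0, 0, -0.004], "angular": [0, 0, 0], "grip": -0.3}, {"travel": [0, 0, -0.004], "angular": [0, 0, 0], "grip": -0.3}, {"travel": [0, 0, -0.004], "angular": [0, 0, 0], "grip": -0.3}]'

```text
time: 30.42
ee_pos: [0.4805, 0.2622, 0.1496]
tcp_rot: [-180.0, -0.0, 71.3]
wrist_force: [0.3, -0.2, -0.5]
opening: 0.0339
grasp_force: 34.9
```

Call:
carry_out --plan '[{"travel": [0, 0, -0.003], "angular": [0, 0, 0], "grip": -0.3}, {"travel": [0, 0, -0.003], "angular": [0, 0, 0], "grip": -0.3}, {"travel": [0, 0, -0.003], "angular": [0, 0, 0], "grip": -0.3}]'

```text
time: 30.67
ee_pos: [0.4805, 0.2622, 0.1488]
tcp_rot: [180.0, -0.0, 71.3]
wrist_force: [0.4, 0.4, 0.6]
opening: 0.0338
grasp_force: 35.0
```

Call:
carry_out --plan '[{"travel": [0, 0, -0.002], "angular": [0, 0, 0], "grip": -0.3}, {"travel": [0, 0, -0.002], "angular": [0, 0, 0], "grip": -0.3}, {"travel": [0, 0, -0.002], "angular": [0, 0, 0], "grip": -0.3}]'

```text
time: 30.92
ee_pos: [0.4806, 0.2622, 0.1488]
tcp_rot: [180.0, -0.0, 71.3]
wrist_force: [-0.8, 0.0, 5.4]
opening: 0.0342
grasp_force: 35.4
```

Seated. I'll release it, rise, and move aside for a check.

Call:
carry_out --plan '[{"travel": [0, 0, 0], "angular": [0, 0, 0], "grip": 0.5}, {"travel": [0, 0, 0], "angular": [0, 0, 0], "grip": 0.5}, {"travel": [0, 0, 0], "angular": [0, 0, 0], "grip": 0.5}, {"travel": [0, 0, 0], "angular": [0, 0, 0], "grip": 0.5}, {"travel": [0, 0, 0], "angular": [0, 0, 0], "grip": 0.5}, {"travel": [0, 0, 0], "angular": [0, 0, 0], "grip": 0.5}]'

```text
time: 31.42
ee_pos: [0.4804, 0.2622, 0.148]
tcp_rot: [-180.0, 0.0, 71.3]
wrist_force: [-0.7, 0.6, 0.5]
opening: 0.0639
grasp_force: 0.0
```

Call:
carry_out --plan '[{"travel": [0, 0, 0.05], "angular": [0, 0, 0], "grip": 0.5}, {"travel": [0, 0, 0.15], "angular": [0, 0, 0], "grip": 0.5}, {"travel": [0, 0, 0.25], "angular": [0, 0, 0], "grip": 0.5}, {"travel": [0, 0, 0.35], "angular": [0, 0, 0], "grip": 0.5}, {"travel": [-0.1, 0.05, 0.4], "angular": [0, 0, 0], "grip": 0.5}, {"travel": [-0.2, 0.15, 0.4], "angular": [0, 0, 0], "grip": 0.5}, {"travel": [-0.3, 0.25, 0.4], "angular": [0, 0, 0], "grip": 0.5}, {"travel": [-0.4, 0.35, 0.4], "angular": [0, 0, 0], "grip": 0.5}]'

```text
time: 32.08
ee_pos: [0.361, 0.3663, 0.2687]
tcp_rot: [180.0, -0.1, 71.2]
wrist_force: [-0.3, -0.2, -0.6]
opening: 0.0641
grasp_force: 0.0
```

Call:
carry_out --plan '[{"travel": [0, 0, 0], "angular": [0, 0, 0], "grip": 0.5}, {"travel": [0, 0, 0], "angular": [0, 0, 0], "grip": 0.5}, {"travel": [0, 0, 0], "angular": [0, 0, 0], "grip": 0.5}]'

```text
time: 32.33
ee_pos: [0.362, 0.3657, 0.2681]
tcp_rot: [180.0, 0.0, 71.4]
wrist_force: [-0.3, -1.3, -0.2]
opening: 0.0637
grasp_force: 0.0
```

```bash
python3 - <<'E'
from h import *
f,K,V=get('top'); g,K2,V2=get('side')
a=cv2.resize(f[190:240,165:225],None,fx=6,fy=6,interpolation=cv2.INTER_CUBIC)
b=cv2.resize(g[110:160,200:260],None,fx=7,fy=7,interpolation=cv2.INTER_CUBIC)
c=np.zeros((350,780,3),np.uint8); c[:300,:360]=a; c[:350,360:780]=b; save('h6.png',c)
E
```

```text
(no output)
```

View pics/h6.png

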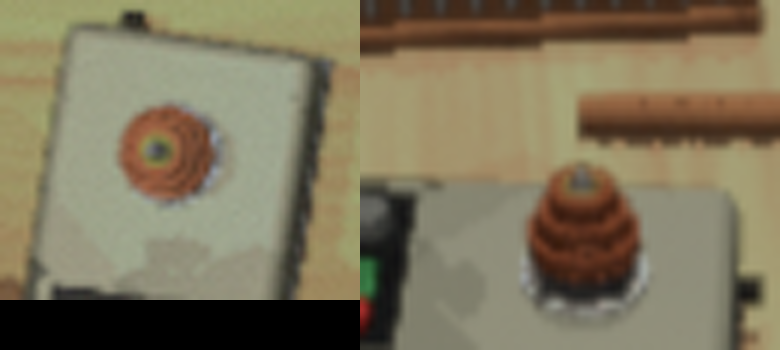

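Both views show all three wheels stacked flat in order, with the spindle tip at (581,180) in the side crop and (158,150) in the top crop.

```bash
python3 -c "
from workcell import ticket
print(ticket.job_done())"
```

```text
the job is handed in; nothing more can be done
None
```

All three wheels are on the spindle in order (large, middle, small), each lowered until it sat and then let go. The final pictures show them stacked flat with the arm clear, and the job is handed in, though it returned no verdict.

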